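# Trip-test a bench power unit and hold its recessed reset down

### The job

Trip-test the power unit: keep its test button pressed until the lever drops, let the button go, and lift the lever back up until it stays up by itself. Then take the screwdriver out of the rack, reach its tip straight down through the round hole in the unit's face and push the recessed reset button fully down. Finish while still gripping the screwdriver and holding the reset button down, with the lever still up; leave the loose tape measure, bit case and sanding block where they are.

Things in the scene. Friction and masses are not known exactly. Their poses are not given: they have to be found in the camera images.
- power_unit: Grey flat power box fixed to the table left or right of the middle (rack on the other side), 150 (x) x 200 (y) x 60 mm, metal face on top. Origin: centre of underside; x to its back edge (two round white outlets), y to the lever's side, z up; yaw up to 0.35 rad. On the face (mm): reset hole (0, -65), test button (7, -10), lever hinge (20, 65)
- aperture (a point): Centre of the round hole in the unit's face, level with the face (60 mm above the table); hole 16 mm across in a 4 mm plate, with a low black bezel round it. The reset button (white disc, 22 mm across, wider than the hole) lies below it, its top 14 mm beneath the face
- reset_button (a joint): Recessed reset button: 0 = up, grows as it is pushed down, 0.006 m = fully down at a hard stop. A spring pushes back with 2.4 N at the start of the travel and 6 N at the end; it springs up when let go
- test_top (a point): Centre of the top of the test button: a round grey push button 20 mm across, its top 16 mm above the face (76 mm above the table) inside a black collar 29 mm across and 8 mm high. Pressed straight down
- test_button (a joint): Test button: 0 = up, 0.006 m = fully down at a hard stop (spring 1.5 N to 4.5 N; springs back). Near 3 to 4.5 mm of travel it tips the lever, which then falls by its own weight in about half a second
- lever (a joint): Trip lever: 0 = up, leaning 0.2 rad past upright to the unit's back, held by its weight against a stop; grows as it falls toward the unit's front (-x of the unit) to 1.4 rad = dropped, 1.2 rad from upright, at a stop. Swings freely: let go below 0.2 rad it settles back to 0, above that it falls again
- lever_hinge (a point): Lever's hinge axis (parallel to the unit's y), 14 mm above the face, between two 4 mm cheeks 16 mm apart and 20 mm high
- lever_ball (a point): Centre of the ball at the lever's end: black ball 16 mm across on a 7 mm rod, 45 mm from the hinge. Lever up: 58 mm above the face and 9 mm behind the hinge; dropped: 30 mm above the face and 42 mm in front of it. It can be pinched from both sides along the unit's y and led along its arc
- rack: Small fixed wooden screwdriver rack: a board 60 (x) x 130 (y) x 10 mm, its top 100 mm above the table, on two 12 mm end legs. Three 11 mm holes along y, 42 mm apart; the screwdriver hangs in the middle one. Origin: centre of its underside, z up; turned up to 0.4 rad about z
- screwdriver: Screwdriver, 150 mm, about 90 g, hanging upright in the rack, tip down, its handle's underside resting on the board; lifts straight out. Own y axis points from tip to handle (up as it hangs); x: the handle's 16 mm thickness (parallel to the rack's x); z: its 20 mm thickness. Origin: mid-length, 10 mm off the axis line toward -z
- driver_tip (a point): End of the screwdriver's tip, on its axis; the shaft is 6 mm thick and 83 mm long from here to the handle
- driver_handle (a point): Middle of the 65 mm long handle (16 x 20 mm), on the axis, 116.5 mm from the tip
- tape_measure: Loose red tape measure, 37 x 73 x 62 mm, standing at the back near the middle; origin at the centre of its underside
- bit_case: Loose flat black bit case, 38 x 85 x 14 mm, at the front near the middle; origin at the centre of its underside
- sanding_block: Loose brown sanding block, 64 x 100 x 27 mm, at the right front; origin at the centre of its underside

How it is judged:
On the way, in this order (a step that is already met when the one before it is completed fails the run):
1. the lever has dropped while the test button is still pressed (value of joint test_button above 0.0025 m and value of joint lever above 1.1 rad), for 0.05 s.
2. the lever is back up and stays there untouched, the test button let go (value of joint lever below 0.12 rad and value of joint test_button below 0.0015 m and contact force between the fingers and lever below 0.05 N), for 0.3 s.
3. the screwdriver is out of the rack in the gripper (z of driver_tip in the frame of rack above 0.102 m and contact force between the fingers and screwdriver above 1 N), for 0.1 s.
At the end, for the whole second after the job is handed in: Reset at least 4.5 mm down (of 6), pushed with over 2 N by the screwdriver, its tip within 9 mm of the hole's axis; the fingers still grip it (over 2 N, under 20 mm/s) and do not touch the unit; lever up (under 0.12 rad), test button out (under 1.5 mm); bystanders within 30 mm (value of joint reset_button above 0.0045 m and value of joint lever below 0.12 rad and value of joint test_button below 0.0015 m and contact force between screwdriver and reset_button above 2 N and contact force between the fingers and screwdriver above 2 N and contact force between the fingers and power_unit below 0.5 N and horizontal distance between driver_tip and aperture below 0.009 m and linear speed of screwdriver below 0.02 m/s); the arm keeps its last pose, push and grip.
It fails at once if the tape measure was moved by more than 30 mm (distance of tape_measure from where it was at the start of the episode above 0.03 m).
It fails at once if the bit case was moved by more than 30 mm (distance of bit_case from where it was at the start of the episode above 0.03 m).
It fails at once if the sanding block was moved by more than 30 mm (distance of sanding_block from where it was at the start of the episode above 0.03 m).
It also fails if it takes over 67 s, if anything falls off the work surface, if the arm or the gripper's body presses on something with over 40 N, if the wrist force passes 120 N, or if a joint passes its speed limit or range.

### The arm

A 6-joint arm with a two-finger parallel gripper is mounted at the origin on a cart in front of the work surface, level with it; the furniture and walls round the work are solid. World frame = base frame: x ahead of the robot, y to its left, z up, the work surface at z = 0. Lengths are in m, angles in rad, forces in N, time in s.
With the tool pointing down it reaches from about 0.3 to 0.875 m from the base axis. Payload 6.4 kg.
Tool frame: the origin (TCP) lies between the finger pads; the fingertips stand 19 mm ahead of it and the grasp point (between the pads) is the TCP (ctrl.tips_ahead is the z of the fingertips in the tool frame, in m); z points along the fingers, y is the line along which they close (so a half turn about z gives the same grasp; the last joint's range is limited). The gripper opens to 85 mm and grips with 20 to 120 N. Pads are 22 mm wide; open, the fingers measure 114 mm over their backs; the gripper's body (76 mm by 85 mm) begins 54 mm behind the grasp point. The pads swing forward as they close: fully open they stand 13 mm farther back than shut.
Start: joints at [1.017, 0.181, 1.607, -0, 1.354, -0.206], TCP at [0.196, 0.541, 0.25] pointing down, gripper open.
Joint ranges: [-2.99, 2.99], [-0.89, 2.07], [0.3, 2.58], [-1.14, 4.28], [0, 2.63], [-3.12, 3.12]. Speed limits (rad/s): [2.57, 2.57, 3.01, 3.14, 3.14, 3.14].

### API

Orientations are given as a unit quaternion [w, x, y, z].
In Python, from bench import readout, vision, ctrl gives the robot as it stands.
- The arm moves only by the tool play_rows, never from a script. Its arguments are lists of equal length, an entry for each row: "xyz": the shift along the tool's x, y, z in mm, a list of three; "rot": the turn, a rotation vector about the tool's x, y, z in rad, a list of three; "grip": the opening, from 0 (shut) to 1 (fully open). In form: {"xyz": [[x, y, z], ...], "rot": [[rx, ry, rz], ...], "grip": [grip, ...]}. A call has exactly 10 rows; each row is the pose to reach, as a shift and turn from the pose commanded when the call began, along the tool's axes at that moment; what a row does not reach only later rows make up. A row lasts 1/8 s, in which the tool goes at most 62.5 mm and 10.7 degrees, less where a joint would pass 70% of its speed; a pose out of reach is approached as far as the arm can. A call with a gripper value outside its range is refused whole. The fingers move at their own pace and stop on an object; the grip force is fixed at half the most. Time passes only in rows, so rows that repeat a pose let the fingers close, or fill a call up. It gives the time, the measured TCP pose, the force, the opening and the grip force at its end, in the units of the state.
- readout.get_obs(): the state, without advancing time (a new reading comes with each control period).
- vision.camera(name): name is "side" or "top"; returns a dict with "color" (420x560x3 uint8, red, green, blue), "depth" (420x560 float32, m along the optical axis (not along the pixel's ray), 0 where there is no reading), "camera_matrix" (3x3 intrinsics, pixels), "extrinsics" (4x4, takes a point from camera to world coordinates). Camera axes: x right, y down, z forward; pixel columns grow to the right and rows downward; lengths in m; the calibration is good to about 2 mm. A picture is of the moment at which its call begins.
- ctrl.hand_in(): hands the job in; it is judged then, once.
The state is a dict: "time_s": time; "q": joint angles; "dq": joint speeds; "joint_efforts": joint torques, N m; "eef_pos": TCP position; "eef_rot": TCP orientation; "wrist_force": force on the tool from outside, world axes, zero at the start; "torque": the same for the moment, N m; "opening": opening from 0.0 (shut) to 1.0 (fully open); "grasp_force": force on a finger pad.
Only numpy, scipy, OpenCV 4.12 (cv2) and the standard library are available. Lean on these libraries where they do the work, as an engineer would, in place of code of your own. Each camera call takes 0.05 s, during which the arm holds its last target. There are 200 camera calls.

## Working session

There is one attempt and no reset: what is moved stays moved. The work goes in short steps, Python scripts to look and compute and a tool call to move; the robot and the scene stay as the last step left them, time stands still between calls to the robot, and variables do not carry over. Pictures are saved under pics/ and viewed, at most 10 in all, crops included, and the job is handed in when it is done.

Besides the shell and the picture viewer there is one more tool, called by a JSON object that holds its "method" and its "body", one argument or row to a line. play_rows: Moves the arm, as the interface text tells. Its arguments: {"type":"object","properties":{"xyz":{"type":"array","items":{"type":"array","items":{"type":"number"}}},"rot":{"type":"array","items":{"type":"array","items":{"type":"number"}}},"grip":{"type":"array","items":{"type":"number"}}},"required":["xyz","rot","grip"]}

```bash
mkdir -p pics; ls
python3 - <<'E'
from bench import readout, vision, ctrl
import cv2,numpy as np
o=readout.get_obs(); print(o)
for n in("top","side"):
    c=vision.camera(n); cv2.imwrite(f"pics/{n}0.png",c["color"][:,:,::-1]); np.savez(f"{n}0.npz",**c)
    print(n,c["camera_matrix"],c["extrinsics"])
E
```

```text
pics
{'time_s': 0.0, 'q': array([ 1.01670350e+00,  1.81576548e-01,  1.60799780e+00, -1.08036041e-05,
        1.35380363e+00, -2.06285952e-01]), 'dq': array([-0.00065544, -0.0003718 ,  0.00032249, -0.00164091,  0.00098634,
       -0.00018012]), 'joint_efforts': array([ 1.08884735e-04, -4.44890964e+01, -3.51325643e+01, -4.33441201e-04,
        9.41467501e-03,  4.56530643e-06]), 'eef_pos': array([0.1956812 , 0.54012719, 0.24936909]), 'eef_rot': array([-3.26367274e-04,  1.73027001e-01,  9.84916677e-01, -8.30880996e-04]), 'wrist_force': array([ 0.22449296,  0.82277725, -0.64027468]), 'torque': array([-0.00518736,  0.00602982,  0.01170403]), 'grasp_force': 0.0, 'opening': 1.000533956747428}
top [[461.29402473   0.         282.13270381]
 [  0.         461.29402473 198.8914436 ]
 [  0.           0.           1.        ]] [[-1.56118535e-03 -9.81611709e-01  1.90882201e-01  2.77457479e-01]
 [-9.99998767e-01  1.50058760e-03 -4.62007797e-04 -1.03697956e-01]
 [ 1.67076799e-04 -1.90882687e-01 -9.81612842e-01  1.58130330e+00]
 [ 0.00000000e+00  0.00000000e+00  0.00000000e+00  1.00000000e+00]]
side [[416.20783103   0.         272.76590146]
 [  0.         416.20783103 213.33598073]
 [  0.           0.           1.        ]] [[ 0.86215693 -0.29118676  0.41460306  0.10884286]
 [-0.50620936 -0.52887813  0.68120481 -0.88027955]
 [ 0.02091667 -0.7971814  -0.60337741  0.81705378]
 [ 0.          0.          0.          1.        ]]
```

View pics/top0.png

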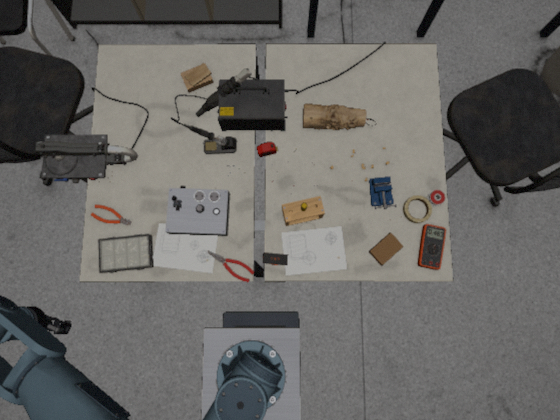

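View pics/side0.png

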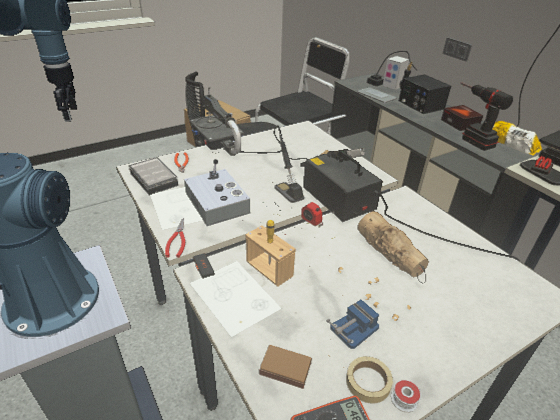

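The top view shows the unit near (198,211), the rack near (303,210) and the screwdriver handle at (304,207). I'll enlarge both views.

Run:
```python
import cv2,numpy as np
a=cv2.imread("pics/top0.png");b=cv2.imread("pics/side0.png")
A=cv2.resize(a[175:245,160:240],None,fx=7,fy=7,interpolation=cv2.INTER_CUBIC)  # 560x490
B=cv2.resize(a[185:230,275:335],None,fx=4,fy=4,interpolation=cv2.INTER_CUBIC) #240x180
im=np.zeros((490,800,3),np.uint8); im[:,:560]=A; im[:180,560:]=B
cv2.imwrite("pics/c1.png",im)
A=cv2.resize(b[150:230,180:260],None,fx=6,fy=6,interpolation=cv2.INTER_CUBIC)
B=cv2.resize(b[210:290,240:300],None,fx=5,fy=5,interpolation=cv2.INTER_CUBIC)
im=np.zeros((480,780,3),np.uint8); im[:,:480]=A; im[:400,480:]=B
cv2.imwrite("pics/c2.png",im)
```

```text
(no output)
```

View pics/c1.png

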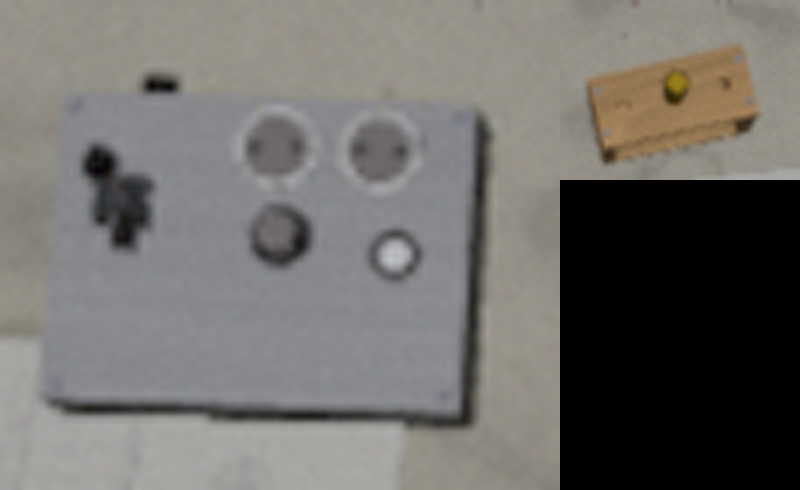

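View pics/c2.png

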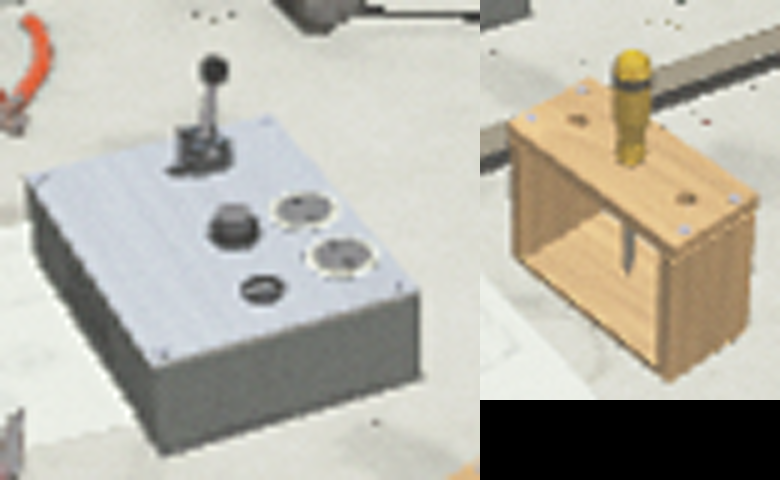

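```bash
cat > h.py <<'E'
import numpy as np
from scipy.optimize import least_squares
C={n:dict(np.load(n+"0.npz")) for n in("top","side")}
def proj(n,P):
    E=np.linalg.inv(C[n]["extrinsics"]);p=(E[:3,:3]@np.asarray(P).T).T+E[:3,3]
    q=(C[n]["camera_matrix"]@p.T).T
    return q[:,:2]/q[:,2:]
def wp(s,L):
    c,k=np.cos(s[2]),np.sin(s[2]);L=np.asarray(L,float)
    return np.c_[s[0]+c*L[:,0]-k*L[:,1],s[1]+k*L[:,0]+c*L[:,1],L[:,2]]
def fit(obs,s0):
    f=lambda s:np.concatenate([(proj(n,wp(s,L))-px).ravel()*w for n,L,px,w in obs])
    r=least_squares(f,s0,loss="soft_l1");return r.x,r.fun
def crop(a,f,u0,v0,ox=0): a=np.asarray(a,float);return (a-[ox,0]+.5)/f-.5+[u0,v0]
E
python3 - <<'E'
from h import *
np.set_printoptions(precision=4,suppress=True)
U=np.array([[75,100,60],[75,-100,60],[-75,-100,60],[-75,100,60],[0,-65,60],[7,-10,76],[11,65,118]])/1000
t=crop([[65,95],[483,105],[463,412],[43,400],[395,254],[281,234],[98,162]],7,160,175)
s=crop([[268,120],[418,293],[158,365],[25,178],[263,290],[234,213],[213,69]],6,180,150)
R=np.array([[30,65,100],[30,-65,100],[-30,-65,100],[-30,65,100]])/1000
rt=crop([[587,80],[742,46],[757,112],[600,148]],4,275,185,560)
rs=crop([[590,80],[757,200],[672,252],[510,125]],5,240,210,480)
for nm,L,a,b,s0 in(("unit",U,t,s,[.5,.1,0]),("rack",R,rt,rs,[.5,-.15,.2])):
    for obs in([("top",L,a,1)],[("side",L,b,1)],[("top",L,a,1),("side",L,b,1)]):
        x,r=fit(obs,s0);print(nm,x);print(r.reshape(-1,2).T)
# depth check
for n,p in(("top",t[4]),("top",(t[2]+t[0])/2)):
    u,v=np.round(p).astype(int);c=C[n];z=c["depth"][v,u]
    q=c["extrinsics"]@np.r_[np.linalg.inv(c["camera_matrix"])@[u*z,v*z,z],1];print(q)
E
```

```text
unit [ 0.5348  0.18   -0.0341]
[[ 0.1595 -0.3829 -0.0087 -0.2864  0.5009 -0.3434  0.3761]
 [-0.6847 -0.2289  0.18   -0.0604  0.077  -0.481   5.592 ]]
unit [ 0.5355  0.1816 -0.036 ]
[[ 0.7581  0.7295 -0.6508 -0.0483  0.2694  0.1676 -4.6863]
 [-1.03   -0.5193  0.2567 -0.4207  0.4088 -0.1363  1.6936]]
unit [ 0.535   0.1803 -0.035 ]
[[ 0.0799 -0.4674 -0.1372 -0.4097  0.3953 -0.4468  0.2733  0.7526  0.802
  -0.5917 -0.0707  0.3214  0.1974 -4.6859]
 [-0.7584 -0.2484  0.1584 -0.1382  0.0467 -0.5267  5.5237 -0.8307 -0.2917
   0.5321 -0.183   0.653   0.0949  1.9073]]
rack [ 0.5328 -0.1708  0.2153]
[[-0.3106 -0.3016  0.2002  0.4164]
 [-0.5276 -0.4276  0.7378  0.264 ]]
rack [ 0.5315 -0.1736  0.2048]
[[ 0.3546  0.1889  0.0138 -0.6267]
 [-0.1673 -0.0688  0.1471  0.016 ]]
rack [ 0.5322 -0.172   0.2094]
[[ 0.0872  0.1489  0.5484  0.7104  0.1876  0.1345  0.0611 -0.7123]
 [-0.4886 -0.1641  1.0281  0.3266 -0.5557 -0.6181 -0.3784 -0.3444]]
[0.5343 0.1183 0.0489 1.    ]
[0.5315 0.1791 0.0658 1.    ]
```

c1 gives the bezel at crop (395,254), the test button at (281,234) and the lever ball at (98,162). c2 shows the same features from the side. The two-camera fits agree to about 2 mm, so I'll start with the test button.

```bash
cat > plan.py <<'E'
import sys,numpy as np
from scipy.spatial.transform import Rotation as R
from bench import readout,ctrl
def plan(*targets):
    """targets (x,y,z,yaw of tool y): shifts from the present pose in tool axes, mm / rad"""
    o=readout.get_obs();w,*v=o["eef_rot"];A=R.from_quat([*v,w])
    print("t",o["time_s"],"pos",o["eef_pos"].round(4),"F",o["wrist_force"].round(2),"open",round(o["opening"],3),"grip",round(o["grasp_force"],1))
    for *p,a in targets:
        y=[np.cos(a),np.sin(a),0];z=[0,0,-1];B=R.from_matrix(np.c_[np.cross(y,z),y,z])
        print((A.inv().apply(np.array(p)-o["eef_pos"])*1000).round(1),(A.inv()*B).as_rotvec().round(3))
E
python3 - <<'E'
from plan import *
print(ctrl.tips_ahead)
plan((.5416,.170,.25,1.537),(.5416,.170,.110,1.537),(.5416,.170,.09,1.537))
E
```

```text
0.019
t 0.1 pos [0.1957 0.5402 0.2495] F [ 0.61 -0.79  0.57] open 1.003 grip 0.0
[-4.513e+02 -2.301e+02 -3.000e-01] [-0.002 -0.001 -0.314]
[-451.4 -229.9  139.7] [-0.002 -0.001 -0.314]
[-451.4 -229.9  159.7] [-0.002 -0.001 -0.314]
```

{"method": "play_rows", "body": {
  "xyz": [
    [-55,-28,0],
    [-110,-56,0],
    [-165,-84,0],
    [-220,-112,0],
    [-275,-140,0],
    [-330,-168,0],
    [-385,-196,0],
    [-430,-219,0],
    [-451,-230,0],
    [-451,-230,60]
  ],
  "rot": [
    [0,0,-0.03],
    [0,0,-0.07],
    [0,0,-0.1],
    [0,0,-0.14],
    [0,0,-0.18],
    [0,0,-0.22],
    [0,0,-0.26],
    [0,0,-0.3],
    [0,0,-0.314],
    [0,0,-0.314]
  ],
  "grip": [0,0,0,0,0,0,0,0,0,0]
}}

```text
time_s: 1.35
eef_pos: [0.5467, 0.1691, 0.1942]
eef_rot: [0.006, 0.018, 1.0, 0.0]
wrist_force: [1.4, -0.4, -1.6]
opening: 0.003
grasp_force: 0.0
```

Run:
```python
from plan import *
plan((.5416,.170,.11,1.537),(.5416,.170,.09,1.537))
```

```text
t 1.35 pos [0.5467 0.1691 0.1942] F [ 1.4  -0.41 -1.59] open 0.003 grip 0.0
[ 6.1  0.6 84.2] [ 0.001  0.011 -0.003]
[  6.3   0.5 104.2] [ 0.001  0.011 -0.003]
```

{"method": "play_rows", "body": {
  "xyz": [
    [0,0,25],
    [0,0,50],
    [0,0,70],
    [0,0,80],
    [0,0,80],
    [0,0,80],
    [0,0,80],
    [0,0,80],
    [0,0,80],
    [0,0,80]
  ],
  "rot": [
    [0,0,0],
    [0,0,0],
    [0,0,0],
    [0,0,0],
    [0,0,0],
    [0,0,0],
    [0,0,0],
    [0,0,0],
    [0,0,0],
    [0,0,0]
  ],
  "grip": [0,0,0,0,0,0,0,0,0,0]
}}

```text
time_s: 2.6
eef_pos: [0.5416, 0.1706, 0.1104]
eef_rot: [0.0, 0.017, 1.0, 0.0]
wrist_force: [1.1, 0.8, -0.6]
opening: 0.002
grasp_force: 0.0
```

Run:
```python
from plan import *
import cv2
from bench import vision
plan((.5416,.170,.09,1.537))
a=vision.camera("top")["color"][175:245,160:240,::-1];b=vision.camera("side")["color"][140:220,180:260,::-1]
im=np.zeros((400,800,3),np.uint8)
im[:350,:400]=cv2.resize(a,None,fx=5,fy=5,interpolation=2);im[:,400:]=cv2.resize(b,None,fx=5,fy=5,interpolation=2)
cv2.imwrite("pics/c3.png",im)
```

```text
t 2.6 pos [0.5416 0.1706 0.1104] F [ 1.07  0.82 -0.57] open 0.002 grip 0.0
[-0.  -0.6 20.4] [ 0.  0. -0.]
```

View pics/c3.png

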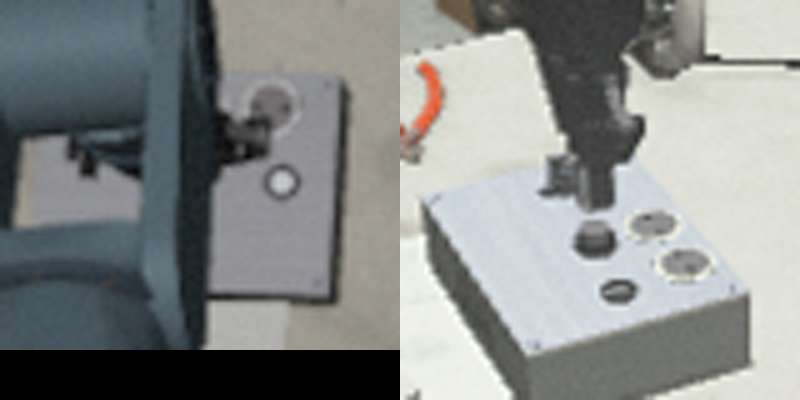

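The side crop shows the closed fingertips at (597,205), right above the test button at (597,230). I'll press it now.

{"method": "play_rows", "body": {
  "xyz": [
    [0,0,10],
    [0,0,15],
    [0,0,18],
    [0,0,20],
    [0,0,20.5],
    [0,0,20.5],
    [0,0,20.5],
    [0,0,20.5],
    [0,0,20.5],
    [0,0,20.5]
  ],
  "rot": [
    [0,0,0],
    [0,0,0],
    [0,0,0],
    [0,0,0],
    [0,0,0],
    [0,0,0],
    [0,0,0],
    [0,0,0],
    [0,0,0],
    [0,0,0]
  ],
  "grip": [0,0,0,0,0,0,0,0,0,0]
}}

```text
time_s: 3.95
eef_pos: [0.5416, 0.1707, 0.0898]
eef_rot: [-0.0, 0.017, 1.0, 0.0]
wrist_force: [-3.9, -0.8, 3.6]
opening: 0.001
grasp_force: 2.0
```

Run:
```python
from plan import *
import cv2
from bench import vision
plan((.5416,.170,.09,1.537))
b=vision.camera("side")["color"][140:220,180:260,::-1]
cv2.imwrite("pics/c4.png",cv2.resize(b,None,fx=6,fy=6,interpolation=2))
```

```text
t 3.95 pos [0.5416 0.1707 0.0898] F [-3.86 -0.78  3.56] open 0.001 grip 2.0
[-0.1 -0.7 -0.2] [ 0. -0. -0.]
```

View pics/c4.png

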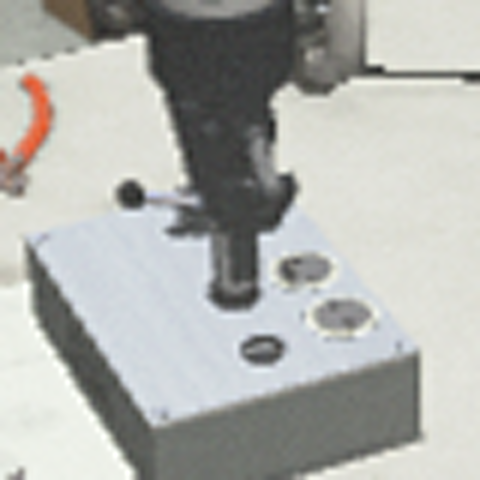

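The lever has dropped, with its ball at crop (130,193), while the button is still held down. Next I'll check the predicted ball position and plan the lift.

Run:
```python
from plan import *
from h import *
s=[.535,.1804,-.0345]
B=wp(s,[[-.022,.065,.090],[.029,.065,.118]]);print(B,proj("side",B),crop([[130,193]],6,180,140))
x,y,_=B[0]
plan((x,y,.16,1.537),(x,y,.093,1.537))
```

```text
[[0.51525515 0.24612017 0.09      ]
 [0.5662248  0.24436102 0.118     ]] [[201.60297784 172.61554844]
 [215.48315747 161.75815746]] [[201.25 171.75]]
t 4.0 pos [0.5416 0.1707 0.0898] F [-3.68 -0.47  3.84] open 0.001 grip 2.0
[ 28.8  74.5 -70.2] [ 0. -0. -0.]
[28.8 74.5 -3.2] [ 0. -0. -0.]
```

{"method": "play_rows", "body": {
  "xyz": [
    [0,0,-20],
    [0,0,-60],
    [10,30,-70],
    [24,60,-70],
    [29,74.5,-70],
    [29,74.5,-70],
    [29,74.5,-70],
    [29,74.5,-70],
    [29,74.5,-40],
    [29,74.5,-30]
  ],
  "rot": [
    [0,0,0],
    [0,0,0],
    [0,0,0],
    [0,0,0],
    [0,0,0],
    [0,0,0],
    [0,0,0],
    [0,0,0],
    [0,0,0],
    [0,0,0]
  ],
  "grip": [0,0,0.3,0.6,0.6,0.6,0.6,0.6,0.6,0.6]
}}

```text
time_s: 5.25
eef_pos: [0.5143, 0.2451, 0.1181]
eef_rot: [-0.001, 0.017, 1.0, -0.0]
wrist_force: [-0.6, 0.5, -0.1]
opening: 0.598
grasp_force: 0.0
```

Run:
```python
from plan import *
plan((.5153,.2461,.092,1.537),(.5662,.2444,.12,1.537))
```

```text
t 5.25 pos [0.5143 0.2451 0.1181] F [-0.58  0.51 -0.07] open 0.598 grip 0.0
[-1.1  1.  26.1] [-0.001 -0.003 -0.001]
[-51.9   1.1  -2.1] [-0.001 -0.003 -0.001]
```

{"method": "play_rows", "body": {
  "xyz": [
    [0,0.8,15],
    [0,0.8,28],
    [0,0.8,28],
    [0,0.8,28],
    [0,0.8,28],
    [0,0.8,28],
    [0,0.8,28],
    [0,0.8,28],
    [0,0.8,28],
    [0,0.8,28]
  ],
  "rot": [
    [0,0,0],
    [0,0,0],
    [0,0,0],
    [0,0,0],
    [0,0,0],
    [0,0,0],
    [0,0,0],
    [0,0,0],
    [0,0,0],
    [0,0,0]
  ],
  "grip": [0.6,0.6,0.6,0.45,0.3,0.2,0.1,0.05,0.05,0.05]
}}

```text
time_s: 6.5
eef_pos: [0.5156, 0.2486, 0.0927]
eef_rot: [0.001, 0.017, 1.0, 0.001]
wrist_force: [-0.5, 6.8, 2.5]
opening: 0.143
grasp_force: 58.4
```

Run:
```python
from plan import *
f=np.linspace(1.2,-.17,10)
# arc relative to dropped ball, in unit x (=-tool x) and z (=-tool z)
print(np.c_[-45*(np.sin(1.2)-np.sin(f)),-45*(np.cos(f)-np.cos(1.2))].round(1))
plan((.5153,.2461,.092,1.537))
```

```text
[[ -0.   -0. ]
 [ -3.   -6.2]
 [ -6.8 -11.8]
 [-11.5 -16.8]
 [-16.9 -21.1]
 [-22.8 -24.4]
 [-29.2 -26.9]
 [-35.9 -28.3]
 [-42.7 -28.7]
 [-49.6 -28. ]]
t 6.5 pos [0.5156 0.2486 0.0927] F [-0.48  6.84  2.51] open 0.143 grip 58.4
[ 0.2 -2.5  0.7] [0.003 0.002 0.   ]
```

{"method": "play_rows", "body": {
  "xyz": [
    [-3,1.5,-6.2],
    [-6.8,1.5,-11.8],
    [-11.5,1.5,-16.8],
    [-16.9,1.5,-21.1],
    [-22.8,1.5,-24.4],
    [-29.2,1.5,-26.9],
    [-35.9,1.5,-28.3],
    [-42.7,1.5,-28.7],
    [-50,1.5,-28],
    [-50,1.5,-28]
  ],
  "rot": [
    [0,0,0],
    [0,0,0],
    [0,0,0],
    [0,0,0],
    [0,0,0],
    [0,0,0],
    [0,0,0],
    [0,0,0],
    [0,0,0],
    [0,0,0]
  ],
  "grip": [0.05,0.05,0.05,0.05,0.05,0.05,0.05,0.05,0.05,0.05]
}}

```text
time_s: 7.75
eef_pos: [0.566, 0.2463, 0.12]
eef_rot: [0.0, 0.017, 1.0, -0.0]
wrist_force: [0.1, 0.3, -0.1]
opening: 0.052
grasp_force: 0.0
```

Run:
```python
from plan import *
import cv2
from bench import vision
plan((.5662,.2444,.12,1.537))
b=vision.camera("side")["color"][130:210,180:260,::-1]
cv2.imwrite("pics/c5.png",cv2.resize(b,None,fx=6,fy=6,interpolation=2))
```

```text
t 7.75 pos [0.566  0.2463 0.12  ] F [ 0.11  0.31 -0.1 ] open 0.052 grip 0.0
[-0.2 -1.9  0. ] [-0.     0.001 -0.001]
```

View pics/c5.png

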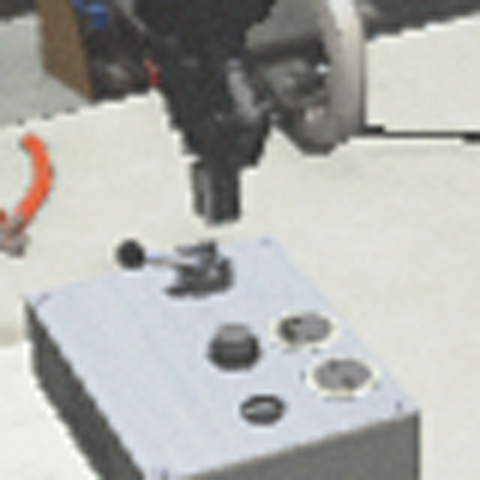

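The lever slipped out of the pinch: its ball is still down at crop (130,255) and the fingers came up empty. When the pinch closed, the arm centred itself at y≈0.2485, so the unit sits about 2 mm further along +y than I estimated. I'll push the ball up its arc from the front with closed fingers instead.

{"method": "play_rows", "body": {
  "xyz": [
    [0,2,-25],
    [40,2,-25],
    [76,2,-25],
    [76,2,-25],
    [76,2,-25],
    [76,2,5],
    [76,2,23],
    [76,2,23],
    [73,2,23],
    [72,2,23]
  ],
  "rot": [
    [0,0,0],
    [0,0,0],
    [0,0,0],
    [0,0,0],
    [0,0,0],
    [0,0,0],
    [0,0,0],
    [0,0,0],
    [0,0,0],
    [0,0,0]
  ],
  "grip": [0,0,0,0,0,0,0,0,0,0]
}}

```text
time_s: 9.05
eef_pos: [0.4944, 0.2513, 0.0979]
eef_rot: [0.001, 0.017, 1.0, 0.0]
wrist_force: [-0.5, -0.2, 0.5]
opening: 0.001
grasp_force: 0.0
```

Run:
```python
from plan import *
import cv2
from bench import vision
plan()
b=vision.camera("side")["color"][130:210,180:260,::-1]
cv2.imwrite("pics/c6.png",cv2.resize(b,None,fx=6,fy=6,interpolation=2))
```

```text
t 9.05 pos [0.4944 0.2513 0.0979] F [-0.49 -0.24  0.51] open 0.001 grip 0.0
```

View pics/c6.png

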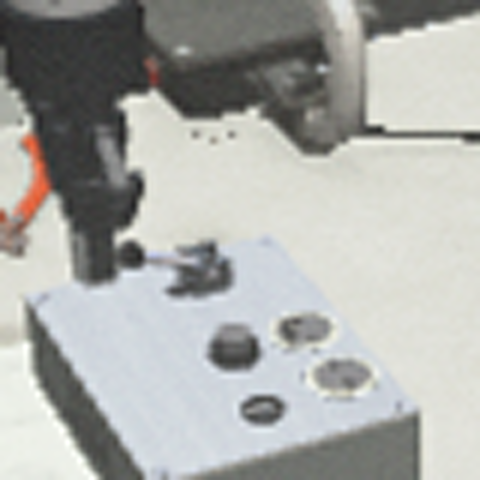

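The side crop shows the fingers' edge at (112,265), just in front of the ball at (130,255). Now I'll push it along the arc.

{"method": "play_rows", "body": {
  "xyz": [
    [-4,-1.5,-2],
    [-7,-1.5,-8.5],
    [-11,-1.5,-14],
    [-16,-1.5,-19],
    [-21,-1.5,-23],
    [-27,-1.5,-26.5],
    [-34,-1.5,-29],
    [-40,-1.5,-30],
    [-46,-1.5,-30],
    [-51,-1.5,-30]
  ],
  "rot": [
    [0,0,0],
    [0,0,0],
    [0,0,0],
    [0,0,0],
    [0,0,0],
    [0,0,0],
    [0,0,0],
    [0,0,0],
    [0,0,0],
    [0,0,0]
  ],
  "grip": [0,0,0,0,0,0,0,0,0,0]
}}

```text
time_s: 10.35
eef_pos: [0.5446, 0.2478, 0.1266]
eef_rot: [-0.0, 0.017, 1.0, -0.0]
wrist_force: [-0.3, -0.7, 0.1]
opening: 0.002
grasp_force: 0.0
```

Run:
```python
from plan import *
import cv2
from bench import vision
plan()
b=vision.camera("side")["color"][130:210,180:260,::-1]
cv2.imwrite("pics/c7.png",cv2.resize(b,None,fx=6,fy=6,interpolation=2))
```

```text
t 10.35 pos [0.5446 0.2478 0.1266] F [-0.27 -0.66  0.13] open 0.002 grip 0.0
```

View pics/c7.png

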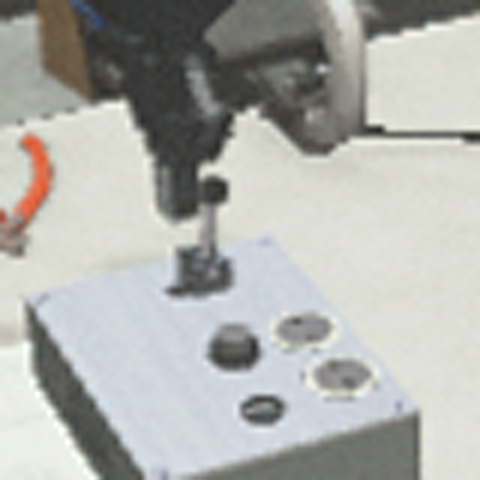

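The lever is up: the ball at crop (213,188) matches the predicted up position. I'll back off to the front, rise and head for the rack.

{"method": "play_rows", "body": {
  "xyz": [
    [25,0,0],
    [40,0,0],
    [40,0,-40],
    [40,0,-90],
    [40,0,-110],
    [40,-40,-110],
    [40,-90,-110],
    [40,-140,-110],
    [40,-170,-110],
    [40,-170,-110]
  ],
  "rot": [
    [0,0,0],
    [0,0,0],
    [0,0,0],
    [0,0,0],
    [0,0,0],
    [0,0,0],
    [0,0,0],
    [0,0,0],
    [0,0,0],
    [0,0,0]
  ],
  "grip": [0,0,0,0,0,0,0.5,1,1,1]
}}

```text
time_s: 11.65
eef_pos: [0.4984, 0.0777, 0.237]
eef_rot: [0.0, 0.018, 1.0, -0.0]
wrist_force: [0.7, 0.1, -0.3]
opening: 0.845
grasp_force: 0.0
```

Run:
```python
from plan import *
from h import *
x=(.5322,-.1725,.1335)
plan((*x[:2],.237,1.78),(*x[:2],.138,1.78))
# driver on both cameras: handle top centre at z .165
print(proj("top",[[x[0],x[1],.165]]),crop([[677,83]],4,275,185,560),proj("side",[[x[0],x[1],.165]]),crop([[633,58]],5,240,210,480))
```

```text
t 11.65 pos [0.4984 0.0777 0.237 ] F [ 0.67  0.15 -0.3 ] open 0.845 grip 0.0
[ -43.  -248.8    0. ] [-0.     0.    -0.246]
[ -43.  -248.8   99. ] [-0.     0.    -0.246]
[[303.98613453 205.36284093]] [[303.875 205.375]] [[270.02453132 222.1265826 ]] [[270.2 221.2]]
```

{"method": "play_rows", "body": {
  "xyz": [
    [-8,-45,0],
    [-16,-90,0],
    [-25,-140,0],
    [-33,-190,0],
    [-40,-230,0],
    [-43,-249,0],
    [-43,-249,0],
    [-43,-249,0],
    [-43,-249,0],
    [-43,-249,20]
  ],
  "rot": [
    [0,0,-0.04],
    [0,0,-0.08],
    [0,0,-0.13],
    [0,0,-0.18],
    [0,0,-0.22],
    [0,0,-0.246],
    [0,0,-0.246],
    [0,0,-0.246],
    [0,0,-0.246],
    [0,0,-0.246]
  ],
  "grip": [1,1,1,1,1,1,1,1,1,1]
}}

```text
time_s: 12.9
eef_pos: [0.5343, -0.1704, 0.2184]
eef_rot: [0.002, -0.107, 0.994, -0.001]
wrist_force: [0.2, -0.3, 0.1]
opening: 0.996
grasp_force: 0.0
```

Run:
```python
from plan import *
plan((.5322,-.1725,.138,1.78))
```

```text
t 12.9 pos [ 0.5343 -0.1704  0.2184] F [ 0.17 -0.34  0.07] open 0.996 grip 0.0
[ 2.7 -1.4 80.4] [-0.003  0.003  0.004]
```

{"method": "play_rows", "body": {
  "xyz": [
    [0,0,30],
    [0,0,60],
    [0,0,79],
    [0,0,79],
    [0,0,79],
    [0,0,79],
    [0,0,79],
    [0,0,79],
    [0,0,79],
    [0,0,79]
  ],
  "rot": [
    [0,0,0],
    [0,0,0],
    [0,0,0],
    [0,0,0],
    [0,0,0],
    [0,0,0],
    [0,0,0],
    [0,0,0],
    [0,0,0],
    [0,0,0]
  ],
  "grip": [1,1,1,1,0.7,0.4,0.2,0.1,0.05,0.05]
}}

```text
time_s: 14.15
eef_pos: [0.5334, -0.1712, 0.1385]
eef_rot: [0.0, -0.106, 0.994, -0.0]
wrist_force: [-1.0, -0.0, 5.4]
opening: 0.224
grasp_force: 58.9
```

Run:
```python
from plan import *
plan((.5322,-.1725,.138,1.78))
```

```text
t 14.15 pos [ 0.5334 -0.1712  0.1385] F [-0.97 -0.04  5.35] open 0.224 grip 58.9
[ 1.4 -1.   0.5] [-0.001  0.001  0.003]
```

{"method": "play_rows", "body": {
  "xyz": [
    [0,0,-10],
    [0,0,-25],
    [0,0,-45],
    [0,0,-65],
    [0,0,-85],
    [0,0,-105],
    [0,0,-115],
    [0,0,-115],
    [0,0,-115],
    [0,0,-115]
  ],
  "rot": [
    [0,0,0],
    [0,0,0],
    [0,0,0],
    [0,0,0],
    [0,0,0],
    [0,0,0],
    [0,0,0],
    [0,0,0],
    [0,0,0],
    [0,0,0]
  ],
  "grip": [0.05,0.05,0.05,0.05,0.05,0.05,0.05,0.05,0.05,0.05]
}}

```text
time_s: 15.4
eef_pos: [0.5326, -0.1707, 0.2518]
eef_rot: [-0.001, -0.106, 0.994, 0.001]
wrist_force: [0.4, 0.1, -0.3]
opening: 0.219
grasp_force: 58.5
```

Run:
```python
from plan import *
from h import *
s=[.5352,.182,-.0345]
A=wp(s,[[0,-.065,.06]])[0];print(A)
plan((A[0],A[1],.253,1.78))
```

```text
[0.53295794 0.11703868 0.06      ]
t 15.4 pos [ 0.5326 -0.1707  0.2518] F [ 0.39  0.08 -0.26] open 0.219 grip 58.5
[-61.  281.2  -1. ] [ 0.001 -0.001  0.003]
```

{"method": "play_rows", "body": {
  "xyz": [
    [-9,40,0],
    [-18,85,0],
    [-28,130,0],
    [-38,175,0],
    [-48,220,0],
    [-56,260,0],
    [-61,281,0],
    [-61,281,20],
    [-61,281,40],
    [-61,281,50]
  ],
  "rot": [
    [0,0,0],
    [0,0,0],
    [0,0,0],
    [0,0,0],
    [0,0,0],
    [0,0,0],
    [0,0,0],
    [0,0,0],
    [0,0,0],
    [0,0,0]
  ],
  "grip": [0.05,0.05,0.05,0.05,0.05,0.05,0.05,0.05,0.05,0.05]
}}

```text
time_s: 16.65
eef_pos: [0.5326, 0.1167, 0.2011]
eef_rot: [-0.001, -0.106, 0.994, 0.0]
wrist_force: [-0.2, -0.1, -0.8]
opening: 0.223
grasp_force: 58.7
```

{"method": "play_rows", "body": {
  "xyz": [
    [0,0,0],
    [0,0,0],
    [0,0,0],
    [0,0,0],
    [0,0,0],
    [0,0,0],
    [0,0,0],
    [0,0,0],
    [0,0,0],
    [0,0,0]
  ],
  "rot": [
    [0,0,0],
    [0,0,0],
    [0,0,0],
    [0,0,0],
    [0,0,0],
    [0,0,0],
    [0,0,0],
    [0,0,0],
    [0,0,0],
    [0,0,0]
  ],
  "grip": [0.05,0.05,0.05,0.05,0.05,0.05,0.05,0.05,0.05,0.05]
}}

```text
time_s: 17.9
eef_pos: [0.5335, 0.1166, 0.2028]
eef_rot: [-0.0, -0.106, 0.994, 0.0]
wrist_force: [-0.5, -0.2, -1.5]
opening: 0.223
grasp_force: 58.7
```

Run:
```python
from plan import *
from h import *
import cv2
from bench import vision
plan((.533,.117,.2015,1.78))
o=readout.get_obs();x,y,z=o["eef_pos"];T=[x,y,z-.1215]
print("tip",proj("side",[T]),proj("top",[T]),"hole",proj("side",[[.533,.117,.06]]),proj("top",[[.533,.117,.06]]))
b=vision.camera("side")["color"][155:205,190:260,::-1];a=vision.camera("top")["color"][185:235,195:235,::-1]
im=np.zeros((400,800,3),np.uint8)
im[:,:560]=cv2.resize(b,None,fx=8,fy=8,interpolation=2);im[:300,560:]=cv2.resize(a,None,fx=6,fy=6,interpolation=2)
cv2.imwrite("pics/c8.png",im)
```

```text
t 17.9 pos [0.5335 0.1166 0.2028] F [-0.51 -0.24 -1.54] open 0.223 grip 58.7
[0.4 0.5 1.3] [ 0.    -0.     0.003]
tip [[223.45548482 192.72133931]] [[215.13186381 209.60653312]] hole [[223.60213015 198.28677368]] [[215.91524983 210.82104441]]
```

View pics/c8.png

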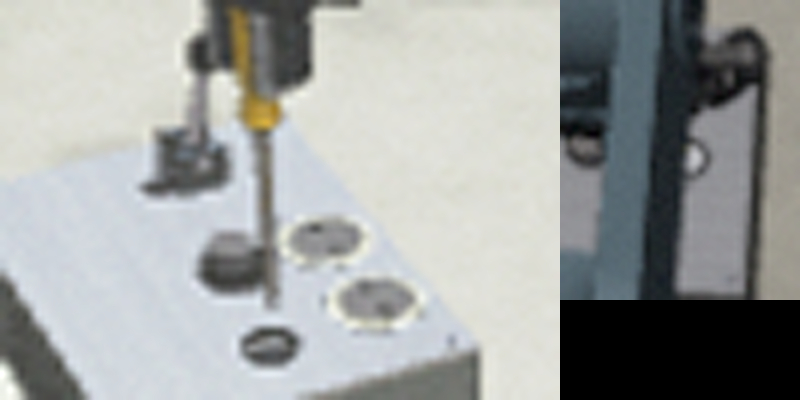

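The driver tip is at side crop (272,307), directly above the hole at (270,346). Both agree with the prediction to about 1 mm, and the lever is still up. I'll descend.

{"method": "play_rows", "body": {
  "xyz": [
    [0,0,8],
    [0,0,16],
    [0,0,23],
    [0,0,29],
    [0,0,33],
    [0,0,36],
    [0,0,38],
    [0,0,40],
    [0,0,41],
    [0,0,41]
  ],
  "rot": [
    [0,0,0],
    [0,0,0],
    [0,0,0],
    [0,0,0],
    [0,0,0],
    [0,0,0],
    [0,0,0],
    [0,0,0],
    [0,0,0],
    [0,0,0]
  ],
  "grip": [0.05,0.05,0.05,0.05,0.05,0.05,0.05,0.05,0.05,0.05]
}}

```text
time_s: 19.25
eef_pos: [0.5337, 0.1166, 0.1623]
eef_rot: [0.0, -0.106, 0.994, -0.0]
wrist_force: [-2.5, -0.5, 5.3]
opening: 0.223
grasp_force: 59.6
```

Run:
```python
from plan import *
plan((.533,.117,.1615,1.78))
```

```text
t 19.25 pos [0.5337 0.1166 0.1623] F [-2.53 -0.54  5.31] open 0.223 grip 59.6
[0.6 0.5 0.8] [-0.     0.     0.003]
```

{"method": "play_rows", "body": {
  "xyz": [
    [0,0,1],
    [0,0,2],
    [0,0,3],
    [0,0,3],
    [0,0,3],
    [0,0,3],
    [0,0,3],
    [0,0,3],
    [0,0,3],
    [0,0,3]
  ],
  "rot": [
    [0,0,0],
    [0,0,0],
    [0,0,0],
    [0,0,0],
    [0,0,0],
    [0,0,0],
    [0,0,0],
    [0,0,0],
    [0,0,0],
    [0,0,0]
  ],
  "grip": [0.05,0.05,0.05,0.05,0.05,0.05,0.05,0.05,0.05,0.05]
}}

```text
time_s: 20.5
eef_pos: [0.5349, 0.1169, 0.1618]
eef_rot: [0.002, -0.106, 0.994, 0.0]
wrist_force: [-4.4, 0.6, 19.3]
opening: 0.222
grasp_force: 61.3
```

Run:
```python
from plan import *
plan((.533,.117,.1615,1.78))
```

```text
t 20.5 pos [0.5349 0.1169 0.1618] F [-4.42  0.6  19.32] open 0.222 grip 61.3
[1.8 0.5 0.3] [-0.     0.004  0.003]
```

The button is on its hard stop: the tip is at z≈0.040 and the force rose to 19 N. I'll hand in.

```bash
python3 -c "
from bench import ctrl
print(ctrl.hand_in())"
```

```text
the job is handed in; nothing more can be done
None
```

I handed the job in with the reset button held on its hard stop by the gripped screwdriver and the lever up when last seen. The first attempt to pinch the lever slipped, so I pushed it up with closed fingers instead; hand-in returned no verdict.

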